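# Shut the heating bath and bring the probe upright over its port

### The job

The bottles are already loaded in the heating bath: first shut its lid fully. Then draw the temperature probe out of its slanted holder, turn it upright with the steel tip pointing straight down, and finish while holding it motionless in the gripper, its tip about 5 cm above the middle of the round port in the shut lid and touching nothing. Leave the amber bottle, the beaker and the jar where they stand.

Things in the scene. Friction and masses are not known exactly. Their poses are not given: they have to be found in the camera images.
- bath: grey open-topped heating bath with a blue front strip, fixed, 180 (its x) x 200 (its y) x 90 mm high without the lid. Origin: centre of its underside, on the table. Its x points from the front strip to the hinge side, z up; yawed by up to 0.3 rad, on either side of the table. Small amber bottles stand inside, all below the rim.
- lid (a joint): angle of the bath's lid (rad): 0 = shut flat on the rim, positive = open, up to 1.5; it starts between 0.7 and 1.2. The hinge runs along the bath's far rim (its +x side) and is stiff: the lid stays at any angle and needs about 4 to 7 N square to it near the free edge to swing shut.
- lid_hinge (a point): point on the hinge axis, at the middle of the bath's far rim, 90 mm up: lower face of the lid. The hinge axis is the bath's y axis. The frame turns with the lid: its -x runs from the hinge to the free edge, z is square to the lid, out of its outer (upper) face; when shut it matches the bath's frame.
- lid_edge (a point): middle of the lid's free edge, on its outer face. The lid is an aluminium plate 180 mm from hinge to free edge, 200 mm wide, 8 mm thick; a black tab 70 mm wide sticks out 20 mm past the free edge. The outer face is flat and bare between the port collar (ends 117 mm from the hinge) and the free edge. Same axes as lid_hinge.
- port (a point): centre of the top of the white round port collar in the middle of the lid, 90 mm from the hinge, 16 mm above the lid's lower face (106 mm above the table with the lid shut). Collar 54 mm across outside, 8 mm high; hole through the lid 40 mm across. Same axes as lid_hinge.
- holder: blue fixed holder: base plate 150 x 90 x 10 mm (55 mm in front to 95 mm behind the origin) carrying on steel cheeks a square sleeve open at both ends, leaning 0.65 rad from vertical, mouth towards the holder's -x (towards the robot, within 0.4 rad of yaw). Sleeve 55 mm long, 24 mm square outside, 14.4 mm inside. Origin on the table under the mouth; z up, y level across the sleeve.
- holder_mouth (a point): centre of the sleeve's mouth, 100 mm above the table. Same axes as the holder; the sleeve's axis points out of the mouth along (-0.605, 0, 0.796) in these axes.
- probe: temperature probe, about 0.12 kg: orange round handle 25 mm across, 60 mm long plus a 6 mm black cap, and a steel stem 10 mm across, 100 mm long, with pointed tip. Origin at the shoulder between stem and handle; z runs from tip to cap. It starts loose in the sleeve, shoulder on the mouth, handle out; it is free after a 100 mm pull along the sleeve. Centre of mass about 20 mm down the stem.
- probe_tip (a point): point of the steel stem, 100 mm from the shoulder along the probe's -z. Same axes as the probe.
- probe_grip (a point): on the axis of the orange handle, 35 mm from the shoulder along the probe's +z (31 mm below the top of the black cap). Same axes as the probe.
- amber_bottle: amber bottle with white cap, 48 mm in diameter, 85 mm high, standing loose at the middle of the table beyond the work; origin at the centre of its underside. Leave alone.
- beaker: glass beaker 60 mm across, 70 mm high, loose, on the left; origin at the centre of its underside. Leave alone.
- jar: glass jar with a blue lid, 56 mm across, 60 mm high, loose, on the right; origin at the centre of its underside. Leave alone.
There are look-alikes about, which are no part of the job. Of the things that look like the probe, the largest one is meant. What is shaped like the holder but pink is not meant.

How it is judged:
By the outcome, as a careful person would: the job done as asked, in the order asked, and still so for the second after the job is handed in, while the arm keeps its last pose, push and grip.
It also fails if it takes over 54 s, if anything falls off the work surface, if the arm or the gripper's body presses on something with over 40 N, if the wrist force passes 120 N, or if a joint passes its speed limit or range.

### The arm

A 6-joint arm with a two-finger parallel gripper is mounted at the origin on the work surface. World frame = base frame: x ahead of the robot, y to its left, z up, the work surface at z = 0. Lengths are in m, angles in degrees, forces in N, time in s.
With the tool pointing down it reaches from about 0.375 to 0.925 m from the base axis. Payload 5.7 kg.
Tool frame: the origin (TCP) lies midway between the tips of the shut fingers; the grasp point (between the pads) lies bot.tcp_to_grasp behind it (bot.tcp_to_grasp is the distance from the TCP to the grasp point, in m); z points along the fingers, y is the line along which they close (so a half turn about z gives the same grasp; the last joint's range is limited). The gripper opens to 88 mm and grips with 3 to 60 N. Pads are 20 mm wide; open, the fingers measure 115 mm over their backs; the gripper's body (75 mm by 178 mm) begins 61 mm behind the grasp point.
Start: joints at [-82.225, 20.558, 86.54, -0, 72.909, -6.595], TCP at [0.149, -0.581, 0.223] pointing down, gripper open.
Joint ranges: [-170.27, 170.27], [-57.76, 135], [12.27, 136.19], [-55.21, 235.2], [11.17, 155.16], [-170.74, 170.74]. Speed limits (degrees/s): [136.94, 136.94, 180, 180, 180, 180].

### API

Orientations are given as [roll, pitch, yaw] about the fixed x, y, z axes, in that order (R = Rz(yaw) Ry(pitch) Rx(roll)).
In Python, from plant import bot gives the robot as it stands.
- The arm moves only by the shell command python3 -m handwheel 'ROWS' [FORCE]. ROWS is JSON, a list of rows, each a list of 7 numbers: the turn, a rotation vector about the world's x, y, z in rad, then the shift along the world's x, y, z in mm, then the opening in per cent of the stroke, from 0 (shut) to 100 (fully open). A call has exactly 8 rows; each row is the pose to reach, as a shift and turn from the pose commanded when the call began; what a row does not reach only later rows make up. A row lasts 1/10 s, in which the tool goes at most 50 mm and 8.59 degrees, less where a joint would pass 70% of its speed; a pose out of reach is approached as far as the arm can. A call with a gripper value outside its range is refused whole. The fingers move at their own pace and stop on an object; FORCE is the grip in N (left out, the last holds). Time passes only in rows, so rows that repeat a pose let the fingers close, or fill a call up. It gives the time, the measured TCP pose, the force, the opening and the grip force at its end, in the units of the state.
- bot.get_obs(): the state, without advancing time (a new reading comes with each control period).
- bot.get_image(name): name is "side" or "top"; returns (picture, depth): 400x640x3 uint8, red, green, blue; 400x640 float32, m along the optical axis (not along the pixel's ray), 0 where there is no reading.
- bot.camera_info(name): a dict with "intrinsics" (3x3 intrinsics, pixels), "world_from_camera" (4x4, takes a point from camera to world coordinates). Camera axes: x right, y down, z forward; pixel columns grow to the right and rows downward; lengths in m; the calibration is good to about 2 mm. A picture is of the moment at which its call begins. camera_info takes no time and is no camera call.
- bot.sign_off(): hands the job in; it is judged then, once.
Trained networks look in the newest picture that a camera, given by its name, has taken for a name from the list of things; names that differ only in an ending like _2 or _b are one class to them, and where a whole thing is asked for, a point or a joint stands for the part that bears it (a point fixed in the world has none). Each returns a list of dicts, best first, with "p" (0 to 1); they miss things now and then, are a little off and sometimes report something else, mostly with a low value. They report only what shows in the picture. A call takes as long as a camera call. They do not tell look-alikes from the thing itself.
- bot.spot_in(camera, target): "at" ([column, row] in pixels, amid what is visible of it).
- bot.outline_of(camera, target): "region" (400x640 bool, what is visible of it) and "at" ([column, row] in pixels, amid what is visible of it).
The state is a dict: "t": time; "q": joint angles; "dq": joint speeds; "tau": joint torques, N m; "tool_pos": TCP position; "tcp_rot": TCP orientation; "ft_force": force on the tool from outside, world axes, zero at the start; "torque": the same for the moment, N m; "finger_gap": finger opening in m; "grasp_force": force on a finger pad.
Only numpy, scipy, OpenCV 4.12 (cv2) and the standard library are available. Lean on these libraries where they do the work, as an engineer would, in place of code of your own. Each camera call takes 0.05 s, during which the arm holds its last target. There are 200 camera calls.

## Working session

There is one attempt and no reset: what is moved stays moved. The work goes in short steps, Python scripts to look and compute and a shell command to move; the robot and the scene stay as the last step left them, time stands still between calls to the robot, and variables do not carry over. Pictures are saved under pics/ and viewed, at most 10 in all, crops included, and the job is handed in when it is done.

```bash
ls; mkdir -p pics
cat > h.py <<'E'
import numpy as np,cv2
from plant import bot
from scipy.spatial.transform import Rotation as R
def grab(cam,fn=None):
    im,d=bot.get_image(cam)
    if fn: cv2.imwrite('pics/'+fn,im[:,:,::-1])
    return im,d
def cloud(cam,d):
    ci=bot.camera_info(cam);K=np.array(ci['intrinsics']);T=np.array(ci['world_from_camera'])
    v,u=np.mgrid[:400,:640]
    P=np.stack([(u-K[0,2])/K[0,0]*d,(v-K[1,2])/K[1,1]*d,d],-1)
    P=P@T[:3,:3].T+T[:3,3]; P[d==0]=np.nan
    return P
E
python3 - <<'E'
from h import *
np.set_printoptions(precision=3,suppress=True)
for c in ['side','top']:
    im,d=grab(c,c+'0.png');np.savez('/tmp/'+c+'0.npz',im=im,d=d);P=cloud(c,d)
    print(c,np.array(bot.camera_info(c)['world_from_camera'])[:3].round(3).tolist())
    for n in ['bath','lid','port','holder','holder_mouth','probe','probe_tip','probe_grip','amber_bottle','beaker','jar']:
        for r in bot.spot_in(c,n)[:4]:
            u,v=map(int,np.round(r['at'])); print(n,round(r['p'],2),u,v,P[v,u])
print(bot.get_obs(),bot.tcp_to_grasp)
E
```

```text
pics
side [[0.983, -0.123, 0.133, 0.423], [-0.18, -0.736, 0.652, -0.831], [0.018, -0.665, -0.746, 1.038]]
bath 0.97 285 156 [0.541 0.21  0.014]
lid 0.67 302 120 [0.572 0.091 0.245]
port 0.86 301 120 [0.567 0.074 0.26 ]
holder 0.75 319 280 [ 0.558 -0.232  0.039]
holder 0.7 408 339 [ 0.721 -0.401  0.027]
holder_mouth 0.92 319 279 [ 0.558 -0.234  0.046]
holder_mouth 0.75 412 336 [ 0.725 -0.406  0.05 ]
probe 0.88 302 255 [ 0.519 -0.23   0.147]
probe 0.61 290 234 [ 0.513 -0.076  0.019]
probe 0.54 249 307 [ 0.392 -0.261  0.016]
probe_tip 0.64 290 236 [nan nan nan]
probe_tip 0.62 300 262 [ 0.527 -0.151  0.001]
probe_tip 0.56 246 308 [ 0.386 -0.262  0.016]
probe_grip 0.72 292 236 [ 0.518 -0.079  0.014]
probe_grip 0.72 250 304 [ 0.395 -0.255  0.018]
probe_grip 0.7 302 258 [ 0.518 -0.233  0.14 ]
amber_bottle 0.96 370 202 [ 0.728 -0.038  0.058]
beaker 0.72 317 281 [ 0.553 -0.233  0.037]
beaker 0.63 282 108 [0.558 0.392 0.044]
jar 0.84 333 366 [ 0.547 -0.443  0.058]
top [[-0.003, -0.981, 0.195, 0.331], [-1.0, 0.003, -0.002, 0.001], [0.001, -0.195, -0.981, 1.346]]
bath 0.78 260 209 [0.541 0.181 0
[... 618 characters left out ...]
2 206 [ 0.528 -0.221  0.139]
probe_grip 0.49 402 251 [ 0.414 -0.237  0.024]
amber_bottle 0.68 262 208 [0.544 0.174 0.014]
amber_bottle 0.64 326 141 [ 0.729 -0.017  0.085]
beaker 0.63 176 202 [0.563 0.433 0.011]
jar 0.59 464 200 [ 0.558 -0.416  0.061]
{'t': 1.2, 'q': array([-82.225,  20.558,  86.539,   0.002,  72.91 ,  -6.594]), 'dq': array([-0.038, -0.033, -0.063,  0.049,  0.027, -0.086]), 'tau': array([  0.002, -51.535, -27.113,   0.067,   0.024,  -0.   ]), 'tool_pos': array([ 0.149, -0.581,  0.223]), 'tcp_rot': array([-179.994,   -0.002,   14.368]), 'ft_force': array([0.162, 0.199, 0.585]), 'torque': array([0.017, 0.017, 0.025]), 'grasp_force': 0.0, 'finger_gap': 0.0877690538059986} 0.0187
```

View pics/side0.png

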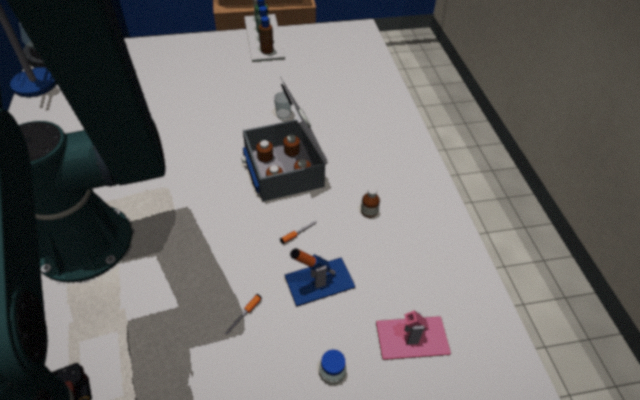

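View pics/top0.png

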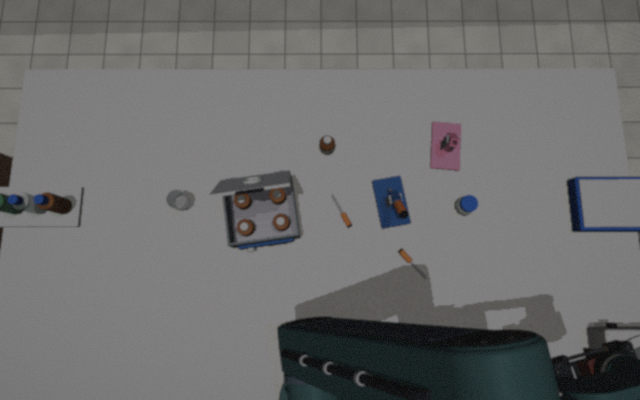

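Run:
```python
import numpy as np,cv2
s=np.load('/tmp/side0.npz')['im'];t=np.load('/tmp/top0.npz')['im']
a=cv2.resize(s[215:330,230:390],(800,575),interpolation=3);cv2.imwrite('pics/crop.png',a[:,:,::-1])
```

```text
(no output)
```

View pics/crop.png

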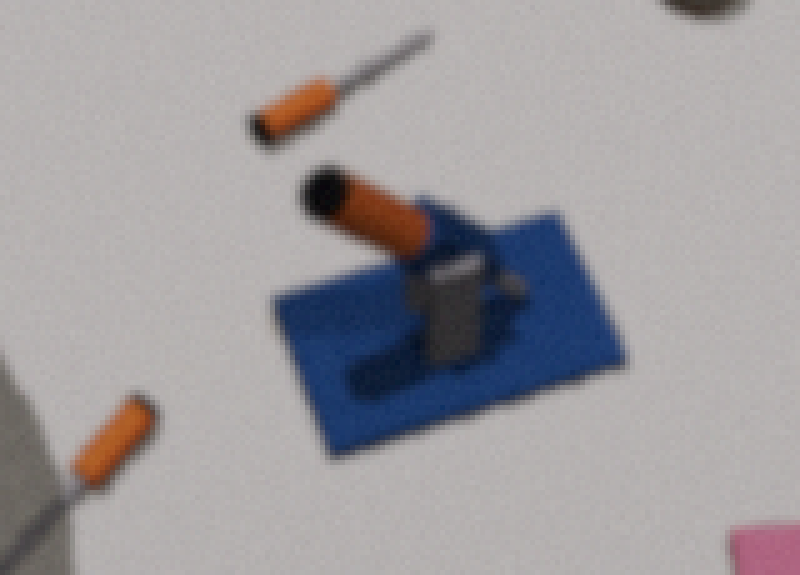

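Three things look like the probe. In the side picture they are at (302,258), orange-handled in the blue holder, and at (290,236) and (249,306), lying on the table. The one at (302,258) is meant: it is the largest and sits in the blue holder. The pink holder at (412,336) is not meant. The bath is at (285,156) with its lid leaning open away from the robot. Next I work out the poses.

```bash
cat > m.py <<'E'
from h import *
np.set_printoptions(precision=4,suppress=True)
def rect(X):
    r=cv2.minAreaRect((X*1000).astype(np.float32)); return np.array(r[0])/1000,r[1],r[2],cv2.boxPoints(r)/1000
for c in ['side','top']:
    z=np.load(f'/tmp/{c}0.npz');P=cloud(c,z['d']);im=z['im'];hsv=cv2.cvtColor(im,cv2.COLOR_RGB2HSV)
    H,S,V=[hsv[...,i].astype(int) for i in range(3)]
    X=P
    # holder plate
    m=(H>100)&(H<125)&(S>110)&(P[...,2]>0.0)&(P[...,2]<.03)&(np.hypot(P[...,0]-.57,P[...,1]+.2)<.13)
    ctr,wh,a,b=rect(P[m][:,:2]);print(c,'holder',m.sum(),ctr,wh,a,'z',np.median(P[m][:,2]));print(b)
    # orange handle
    m=(H<18)&(S>140)&(P[...,2]>.09)&(np.hypot(P[...,0]-.54,P[...,1]+.21)<.1)
    Q=P[m];print('orange',len(Q),Q.mean(0),Q.min(0),Q.max(0)); u,s,vt=np.linalg.svd(Q-Q.mean(0));print(vt[0])
    # bath rim
    m=(abs(P[...,2]-.09)<.006)&(np.hypot(P[...,0]-.56,P[...,1]-.17)<.16)
    ctr,wh,a,b=rect(P[m][:,:2]);print('rim',m.sum(),ctr,wh,a);print(b)
    m=(P[...,2]<.094)&(P[...,2]>.03)&(np.hypot(P[...,0]-.56,P[...,1]-.17)<.16)
    ctr,wh,a,b=rect(P[m][:,:2]);print('bath',m.sum(),ctr,wh,a);print(b)
    m=(P[...,2]>.12)&(np.hypot(P[...,0]-.6,P[...,1]-.17)<.17)
    Q=P[m];best=None;rng=np.random.default_rng(0)
    for i in range(300):
        p=Q[rng.choice(len(Q),3,False)];n=np.cross(p[1]-p[0],p[2]-p[0]);n/=np.linalg.norm(n)+1e-12
        k=abs((Q-p[0])@n)<.004
        if best is None or k.sum()>best.sum():best=k
    Q=Q[best];n=np.linalg.svd(Q-Q.mean(0))[2][2];n*=np.sign(n[0]+1e-9)
    print('lid',best.sum(),len(best),'mean',Q.mean(0),'n',n,Q.min(0),Q.max(0),'top',Q[np.argsort(-Q[:,2])[:5]].mean(0))
E
python3 m.py
```

```text
side holder 1554 [ 0.5625 -0.2167] (146.32545471191406, 87.83052062988281) 9.174093246459961 z 0.010874333718096096
[[ 0.4833 -0.185 ]
 [ 0.4973 -0.2717]
 [ 0.6417 -0.2484]
 [ 0.6277 -0.1617]]
orange 159 [ 0.5266 -0.2298  0.1316] [ 0.505  -0.2372  0.1   ] [ 0.5469 -0.2181  0.1594]
[ 0.5853  0.1035 -0.8042]
rim 576 [0.5353 0.1712] (189.1319122314453, 208.192626953125) 7.974915504455566
[[0.4272 0.2612]
 [0.4561 0.055 ]
 [0.6434 0.0812]
 [0.6145 0.2874]]
bath 3465 [0.5262 0.1701] (209.8742218017578, 210.06341552734375) 9.286823272705078
[[0.4057 0.2568]
 [0.4396 0.0495]
 [0.6467 0.0833]
 [0.6128 0.2907]]
lid 487 585 mean [0.5743 0.1447 0.2192] n [0.8942 0.1105 0.4338] [0.5363 0.0739 0.1208] [0.6288 0.2776 0.2789] top [0.5415 0.1804 0.2778]
top holder 928 [ 0.5635 -0.2111] (144.0621337890625, 84.67730712890625) 9.591713905334473 z 0.010543878263522766
[[ 0.4854 -0.1813]
 [ 0.4995 -0.2648]
 [ 0.6416 -0.2408]
 [ 0.6274 -0.1573]]
orange 77 [ 0.5271 -0.2137  0.1369] [ 0.5065 -0.2242  0.1144] [ 0.5463 -0.2056  0.158 ]
[-0.5881 -0.1029  0.8022]
rim 444 [0.5363 0.1745] (191.63865661621094, 200.64767456054688) 8.2042236328125
[[0.4272 0.2601]
 [0.4558 0.0615]
 [0.6455 0.0888]
 [0.6169 0.2874]]
bath 1856 [0.5268 0.1731] (210.76145935058594, 200.79119873046875) 8.284470558166504
[[0.4081 0.2572]
 [0.437  0.0585]
 [0.6456 0.0889]
 [0.6166 0.2876]]
lid 1039 1141 mean [0.5732 0.1785 0.2141] n [0.8932 0.1299 0.4304] [0.5349 0.0777 0.12  ] [0.6283 0.2838 0.2783] top [0.5436 0.1724 0.278 ]
```

```bash
python3 -m handwheel '[[0,0,0,35,20,25,0],[0,0,0,70,40,50,0],[0,0,0,105,60,75,0],[0,0,0,140,80,100,0],[0,0,0,175,100,125,0],[0,0,0,210,120,150,0],[0,0,0,240,150,170,0],[0,0,0,260,190,175,0]]' 20
python3 -m handwheel '[[0,0,0,25,42,0,0],[0,0,0,50,84,0,0],[0,0,0,75,126,0,0],[0,0,0,100,168,0,0],[0,0,0,120,212,0,0],[0,0,0,140,256,0,0],[0,0,0,155,300,0,0],[0,0,0,170,345,0,0]]'
python3 -m handwheel '[[0,0,0,5,45,0,0],[0,0,0,10,90,0,0],[0,0,0,15,135,0,0],[0,0,0,20,180,0,0],[0,0,0,25,210,0,0],[0,0,0,30,230,0,0],[0,0,0,30,230,0,0],[0,0,0,30,230,0,0]]'
```

```text
t: 2.0
tool_pos: [0.4115, -0.3916, 0.4]
tcp_rot: [179.8, -0.1, 14.4]
ft_force: [0.4, 0.4, 0.0]
finger_gap: 0.0274
grasp_force: 0.0
t: 2.8
tool_pos: [0.5793, -0.0443, 0.3977]
tcp_rot: [180.0, -0.0, 14.4]
ft_force: [0.0, -0.9, 0.1]
finger_gap: 0.0006
grasp_force: 0.0
t: 3.6
tool_pos: [0.6087, 0.1837, 0.3974]
tcp_rot: [180.0, 0.0, 14.4]
ft_force: [0.6, -0.1, -1.3]
finger_gap: 0.0005
grasp_force: 0.0
```

```bash
python3 -m handwheel '[[0,0,0,0,0,-45,0],[0,0,0,0,0,-90,0],[0,0,0,0,0,-130,0],[0,0,0,-10,-1,-152,0],[0,0,0,-25,-4,-165,0],[0,0,0,-35,-5,-170,0],[0,0,0,-47,-7,-177,0],[0,0,0,-60,-9,-185,0]]'
python3 - <<'E'
from h import *
print(bot.get_obs()['tool_pos'])
im,d=grab('side');cv2.imwrite('pics/lid1.png',cv2.resize(im[60:230,180:420],(800,567))[:,:,::-1])
E
```

```text
t: 4.4
tool_pos: [0.5509, 0.1737, 0.2144]
tcp_rot: [179.9, -0.3, 14.3]
ft_force: [3.0, -1.0, 1.4]
finger_gap: 0.0008
grasp_force: 1.5
[0.55093296 0.17372831 0.21442178]
```

View pics/lid1.png

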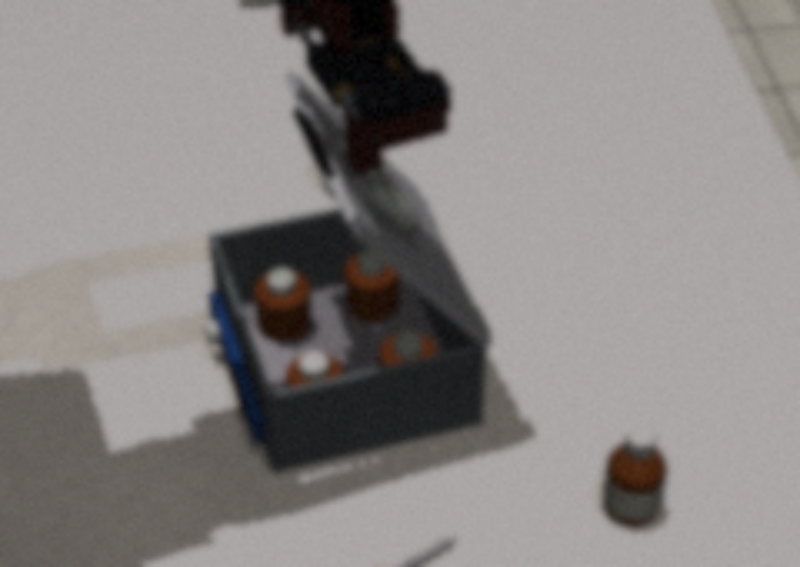

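The shut fingers (crop about (370,150)) bear on the lid's outer face near the free edge, with about 3 N. I keep following the arc.

```bash
python3 -m handwheel '[[0,0,0,-12,-2,-10,0],[0,0,0,-22,-3,-20,0],[0,0,0,-32,-5,-31,0],[0,0,0,-41,-6,-44,0],[0,0,0,-48,-7,-57,0],[0,0,0,-54,-8,-71,0],[0,0,0,-58,-8,-85,0],[0,0,0,-61,-9,-95,0]]'
python3 -m handwheel '[[0,0,0,-1,0,-6,0],[0,0,0,-2,0,-12,0],[0,0,0,-2,0,-16,0],[0,0,0,-2,0,-18,0],[0,0,0,-2,0,-20,0],[0,0,0,-2,0,-21,0],[0,0,0,-2,0,-21,0],[0,0,0,-2,0,-21,0]]'
```

```text
t: 5.25
tool_pos: [0.4888, 0.1656, 0.1181]
tcp_rot: [-180.0, -0.1, 14.3]
ft_force: [0.8, 1.1, 2.3]
finger_gap: 0.0004
grasp_force: 1.1
t: 6.05
tool_pos: [0.486, 0.1657, 0.0982]
tcp_rot: [180.0, -0.0, 14.4]
ft_force: [-4.0, -2.7, 17.5]
finger_gap: 0.0007
grasp_force: 8.6
```

```bash
python3 -m handwheel '[[0,0,0,0,0,40,0],[0,0,0,0,0,85,0],[0,0,0,0,-10,130,40],[0,0,0,0,-40,160,90],[0,0,0,-5,-85,180,90],[0,0,0,-10,-130,190,90],[0,0,0,-10,-175,200,90],[0,0,0,-10,-215,200,90]]'
python3 - <<'E'
from h import *
np.set_printoptions(precision=4,suppress=True)
for c in ['top','side']:
    im,d=grab(c);P=cloud(c,d)
    np.savez(f'/tmp/{c}1.npz',im=im,d=d)
    r=bot.outline_of(c,'port')
    for q in r[:2]:
        u,v=np.round(q['at']).astype(int);Q=P[q['region']];print(c,q['p'],u,v,P[v,u],np.nanmedian(Q,0),len(Q))
    m=(P[...,2]>.08)&(P[...,2]<.14)&(np.hypot(P[...,0]-.536,P[...,1]-.173)<.14)
    Q=P[m];print('lid z pct',np.percentile(Q[:,2],[2,25,50,75,98]),len(Q))
    A=np.c_[Q[:,:2]-Q[:,:2].mean(0),np.ones(len(Q))];print('plane',np.linalg.lstsq(A,Q[:,2],rcond=None)[0])
    b=cv2.minAreaRect((Q[:,:2]*1000).astype(np.float32));print(b)
    if c=='top':cv2.imwrite('pics/shut.png',cv2.resize(im[140:270,190:390],(800,520))[:,:,::-1])
o=bot.get_obs();Rn=R.from_euler('xyz',o['tcp_rot'],degrees=True)
def tgt(yaw,t):return R.from_euler('z',yaw)*R.from_euler('y',-t)*R.from_euler('x',np.pi)
print(o['tool_pos'],(tgt(.164,.65)*Rn.inv()).as_rotvec(), (tgt(.164,.0)*tgt(.164,.65).inv()).as_rotvec())
E
```

```text
t: 6.85
tool_pos: [0.4763, -0.0509, 0.2982]
tcp_rot: [179.9, -0.2, 14.4]
ft_force: [0.7, -0.9, -0.3]
finger_gap: 0.0449
grasp_force: 0.0
top 0.89 259 213 [0.5292 0.1836 0.0101] [0.5246 0.1711 0.0986] 4578
lid z pct [0.093  0.0969 0.0986 0.1004 0.105 ] 4657
plane [0.0006 0.0005 0.0987]
((526.4881591796875, 172.8133544921875), (210.39088439941406, 200.81106567382812), 8.528606414794922)
side 0.8 287 154 [0.5372 0.1299 0.099 ] [0.5347 0.1311 0.099 ] 2458
lid z pct [0.0826 0.0969 0.0987 0.1002 0.1035] 2724
plane [-0.0009  0.022   0.0978]
((526.2846069335938, 169.87109375), (210.29151916503906, 208.10414123535156), 7.878749370574951)
[ 0.4756 -0.0494  0.2964] [ 0.132  -0.6368 -0.0818] [-0.1061  0.6413 -0.    ]
```

View pics/shut.png

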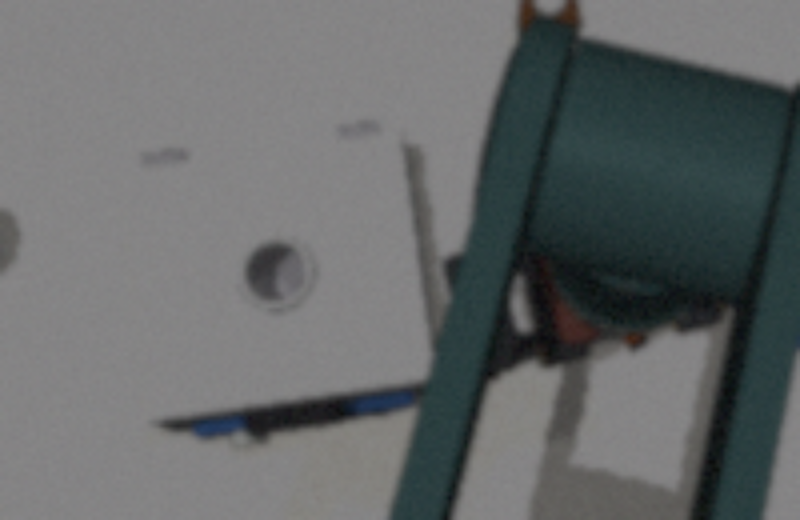

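The lid is shut and level: z is 0.0987 throughout, and the port ring is at crop (277,275). I now go to the pre-grasp pose along the sleeve axis.

```bash
python3 -m handwheel '[[0.022,-0.106,-0.014,0,-30,0,90],[0.044,-0.212,-0.027,0,-65,0,90],[0.066,-0.318,-0.041,0,-100,0,90],[0.088,-0.425,-0.055,-1,-135,-20,90],[0.11,-0.531,-0.068,-2,-165,-50,90],[0.132,-0.637,-0.082,-3,-178,-85,90],[0.132,-0.637,-0.082,-3,-178,-105,90],[0.132,-0.637,-0.082,-3,-178,-105,90]]'
python3 - <<'E'
from h import *
np.set_printoptions(precision=4,suppress=True)
d=np.load('/tmp/top1.npz')['im'];g=d[195:222,245:275].max(2).astype(int)
ci=bot.camera_info('top');K=np.array(ci['intrinsics']);T=np.array(ci['world_from_camera'])
def ray(u,v,z):
    r=T[:3,:3]@np.linalg.inv(K)@[u,v,1.];return T[:3,3]+r*(z-T[2,3])/r[2]
for u,v in [(190+280/4-.4,140+274/4-.4)]:print('port',ray(u,v,.106))
for c in ['top','side']:
    im,dd=grab(c);P=cloud(c,dd);hsv=cv2.cvtColor(im,cv2.COLOR_RGB2HSV);H,S=hsv[...,0],hsv[...,1]
    m=(H<18)&(S>140)&(P[...,2]>.09)&(P[...,2]<.18)&(np.hypot(P[...,0]-.54,P[...,1]+.21)<.1)
    Q=P[m];print(c,len(Q),Q.mean(0) if len(Q) else '')
    if c=='side':cv2.imwrite('pics/pre.png',cv2.resize(im[180:330,200:400],(800,600))[:,:,::-1])
o=bot.get_obs();Rm=R.from_euler('xyz',o['tcp_rot'],degrees=True).as_matrix()
print(o['tool_pos'],o['tcp_rot']);print(Rm)
G=np.array([.543,-.217,.1])+np.array([-.597,-.099,.796])*(.035-.0187);print('to go mm',(G-o['tool_pos'])*1000)
E
```

```text
t: 7.85
tool_pos: [0.4707, -0.2246, 0.1875]
tcp_rot: [-179.6, -37.1, 9.1]
ft_force: [0.4, 0.9, -0.1]
finger_gap: 0.0792
grasp_force: 0.0
port [0.5287 0.1692 0.106 ]
top 76 [ 0.5273 -0.2136  0.1367]
side 156 [ 0.5264 -0.2298  0.1321]
[ 0.4727 -0.2254  0.1908] [-179.7784  -37.1774    9.3106]
[[ 0.7863  0.1641  0.5957]
 [ 0.1289 -0.9864  0.1016]
 [ 0.6043 -0.0031 -0.7968]]
to go mm [ 60.5494   6.7553 -77.8487]
```

View pics/pre.png

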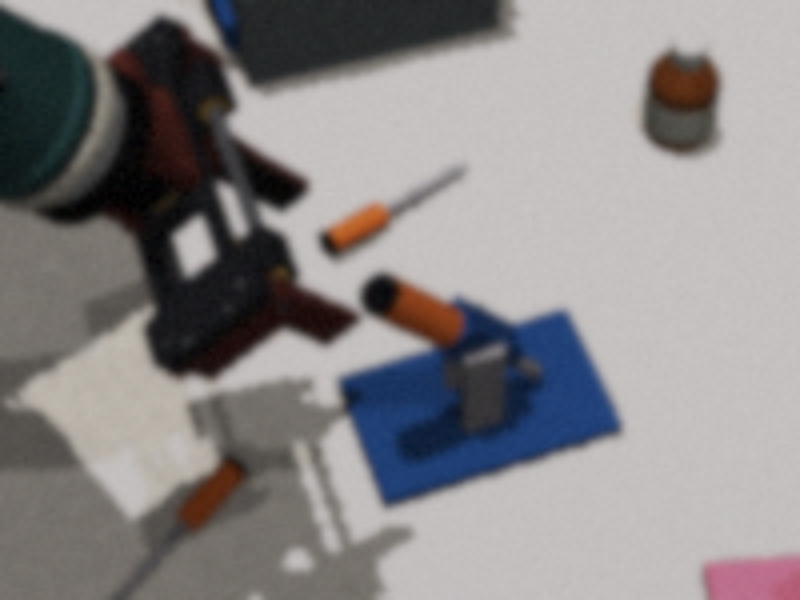

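The open fingers straddle the handle axis (crop cap at (380,295)). I advance and grip.

```bash
python3 -m handwheel '[[0,0,0,10,1,-13,90],[0,0,0,20,2,-26,90],[0,0,0,30,3,-39,90],[0,0,0,40,4,-52,90],[0,0,0,50,6,-65,90],[0,0,0,60,7,-78,90],[0,0,0,60,7,-78,90],[0,0,0,60,7,-78,90]]' 10
python3 -m handwheel '[[0,0,0,0,0,0,40],[0,0,0,0,0,0,10],[0,0,0,0,0,0,10],[0,0,0,0,0,0,10],[0,0,0,0,0,0,10],[0,0,0,0,0,0,10],[0,0,0,0,0,0,10],[0,0,0,0,0,0,10]]' 10
```

```text
t: 8.75
tool_pos: [0.5345, -0.2193, 0.1153]
tcp_rot: [179.8, -37.4, 9.8]
ft_force: [-0.6, -0.2, 0.7]
finger_gap: 0.079
grasp_force: 0.0
t: 9.55
tool_pos: [0.5327, -0.2196, 0.1136]
tcp_rot: [179.9, -37.3, 9.5]
ft_force: [-2.2, 0.5, 4.1]
finger_gap: 0.0249
grasp_force: 10.0
```

```bash
python3 -m handwheel '[[0,0,0,0,0,0,10],[0,0,0,0,0,0,10],[0,0,0,-6,-1,8,10],[0,0,0,-12,-2,16,10],[0,0,0,-18,-3,24,10],[0,0,0,-24,-4,32,10],[0,0,0,-30,-5,40,10],[0,0,0,-36,-6,48,10]]' 30
python3 -m handwheel '[[0,0,0,-6,-1,8,10],[0,0,0,-12,-2,16,10],[0,0,0,-18,-3,24,10],[0,0,0,-24,-4,32,10],[0,0,0,-30,-5,40,10],[0,0,0,-36,-6,48,10],[0,0,0,-42,-7,56,10],[0,0,0,-42,-7,56,10]]'
python3 - <<'E'
from h import *
im,dd=grab('side');cv2.imwrite('pics/out.png',cv2.resize(im[180:330,200:400],(800,600))[:,:,::-1])
print(bot.get_obs()['q'])
E
```

```text
t: 10.35
tool_pos: [0.4963, -0.2261, 0.1621]
tcp_rot: [179.8, -37.2, 9.6]
ft_force: [0.3, 0.5, -2.4]
finger_gap: 0.0243
grasp_force: 30.0
t: 11.15
tool_pos: [0.4547, -0.234, 0.2188]
tcp_rot: [179.7, -37.3, 9.6]
ft_force: [-0.0, -0.6, -1.1]
finger_gap: 0.0246
grasp_force: 30.0
[-61.29695491   6.50087883 120.79528102  48.2260543   49.9428341
 -12.04372114]
```

View pics/out.png

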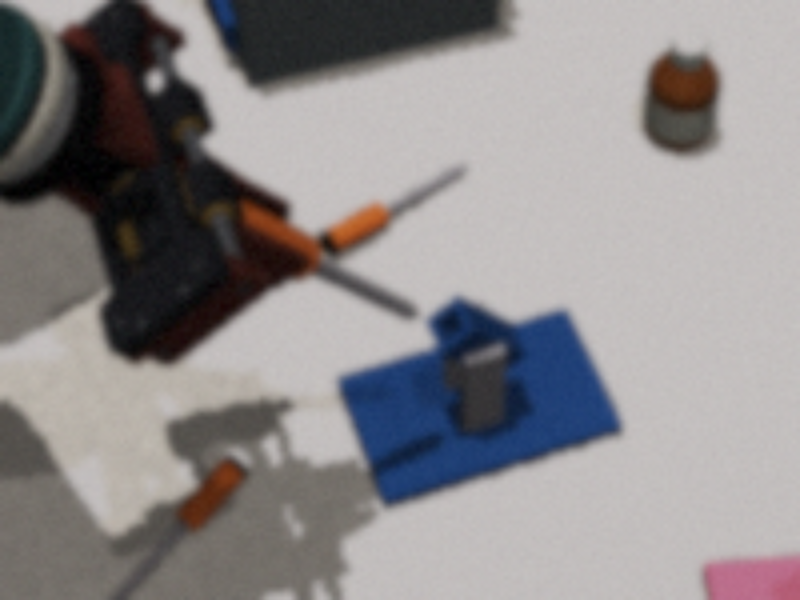

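The probe is free of the sleeve (stem end at crop (412,315), mouth at (445,320)). I lift it, turn it upright and carry it over.

```bash
python3 -m handwheel '[[0,0,0,5,0,35,10],[0,0,0,15,0,75,10],[-0.021,0.128,0,30,10,110,10],[-0.042,0.256,0,40,35,140,10],[-0.064,0.385,0,50,70,140,10],[-0.085,0.513,0,60,105,140,10],[-0.106,0.641,0,65,140,140,10],[-0.106,0.641,0,70,170,140,10]]'
python3 -m handwheel '[[0,0,0,0,30,0,10],[0,0,0,0,60,0,10],[0,0,0,0,90,0,10],[0,0,0,2,120,0,10],[0,0,0,4,150,0,10],[0,0,0,6,180,0,10],[0,0,0,8,200,0,10],[0,0,0,8,200,0,10]]'
python3 - <<'E'
from h import *
np.set_printoptions(precision=4,suppress=True)
o=bot.get_obs();print(o['tool_pos'],o['tcp_rot'],o['finger_gap'])
# port from images before (top0 had lid open; top1 shut)
ci=bot.camera_info('top');K=np.array(ci['intrinsics']);T=np.array(ci['world_from_camera'])
def ray(u,v,z):
    r=T[:3,:3]@np.linalg.inv(K)@[u,v,1.];return T[:3,3]+r*(z-T[2,3])/r[2]
im=np.load('/tmp/top1.npz')['im'];g=im[...,0].astype(int)
hole=np.zeros(g.shape,np.uint8);hole[198:218,250:270]=(g[198:218,250:270]<118);print(np.unique(g[198:218,250:270],return_counts=True)[0][[0,-1]],hole.sum())
M=cv2.moments(hole,True);u,v=M['m10']/M['m00'],M['m01']/M['m00'];print('hole',u,v,ray(u,v,.106),ray(u,v,.095))
dd=np.load('/tmp/top1.npz')['d'];P=cloud('top',dd)
# hole from depth
h=(P[195:222,245:275,2]<.085);vv,uu=np.nonzero(h);print('depth hole',len(uu),uu.mean()+245,vv.mean()+195,ray(uu.mean()+245,vv.mean()+195,.106))
m=P[...,2]>.1025;m&=np.hypot(P[...,0]-.532,P[...,1]-.171)<.04;vv,uu=np.nonzero(m);print('collar',m.sum(),P[m].mean(0),P[m].min(0),P[m].max(0))
big=np.kron(im[190:225,240:280],np.ones((14,14,1),np.uint8))
im2,d2=grab('side');np.savez('/tmp/side2.npz',im=im2,d=d2)
im3,d3=grab('top')
a=cv2.resize(im2[60:220,200:400],(500,400));b=cv2.resize(im3[150:270,190:340],(500,400))
c=big[:490,:560];c=cv2.resize(c,(300,262));pad=np.zeros((400,300,3),np.uint8);pad[:262]=c
out=np.vstack([cv2.resize(np.hstack([a,pad]),(800,400)),np.zeros((0,800,3),np.uint8)]);cv2.imwrite('pics/over.png',out[:,:,::-1])
E
```

```text
t: 12.0
tool_pos: [0.527, -0.0599, 0.3582]
tcp_rot: [179.9, 0.1, 9.7]
ft_force: [0.0, -0.3, -2.2]
finger_gap: 0.0243
grasp_force: 30.0
t: 12.8
tool_pos: [0.5326, 0.1396, 0.3567]
tcp_rot: [-180.0, 0.0, 9.7]
ft_force: [-0.0, -0.6, -0.7]
finger_gap: 0.0246
grasp_force: 30.0
[0.5326 0.1396 0.3567] [-179.9581    0.0427    9.7195] 0.024619327106535003
[ 51 137] 219
hole 258.6986301369863 207.986301369863 [0.5291 0.1717 0.106 ] [0.5308 0.1732 0.095 ]
depth hole 153 258.48366013071893 207.718954248366 [0.5298 0.1723 0.106 ]
collar 138 [0.5321 0.1725 0.1059] [0.4929 0.1352 0.1025] [0.5663 0.2017 0.1124]
```

View pics/over.png

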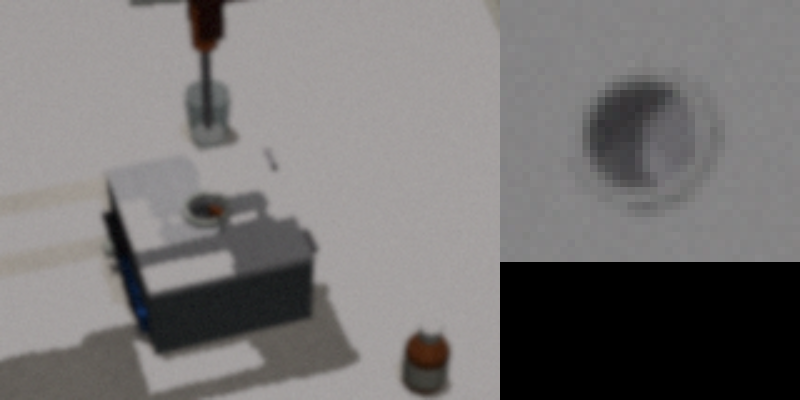

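The probe hangs upright above the lid (left part: tip near (207,125), port at (203,208)). I lower it to just above hover height, then compare tip and port in both views.

```bash
python3 -m handwheel '[[0,0,0,0,12,0,10],[0,0,0,-1,24,0,10],[0,0,0,-2,32,-15,10],[0,0,0,-2,32,-35,10],[0,0,0,-2,32,-55,10],[0,0,0,-2,32,-70,10],[0,0,0,-2,32,-80,10],[0,0,0,-2,32,-80,10]]'
python3 - <<'E'
from h import *
np.set_printoptions(precision=4,suppress=True)
o=bot.get_obs();print(o['tool_pos'],o['tcp_rot'],o['ft_force'])
def pix(c,p):
    ci=bot.camera_info(c);K=np.array(ci['intrinsics']);T=np.linalg.inv(np.array(ci['world_from_camera']));q=K@(T[:3,:3]@p+T[:3,3]);return q[:2]/q[2]
tip=np.array(o['tool_pos'])-[0,0,.1163]
out=[]
for c in ['side','top']:
    im,d=grab(c)
    print(c,'tip exp',pix(c,tip),'port exp',pix(c,np.array([.531,.172,.106])))
    for n in ['probe_tip','port']:
        print(n,[(r['at'],round(r['p'],2)) for r in bot.spot_in(c,n)[:3]])
    u,v=pix(c,np.array([.531,.172,.13])).astype(int);u0,v0=u-25,v-35
    print('crop',u0,v0)
    k=cv2.resize(im[v0:v0+60,u0:u0+40],(400,600),interpolation=cv2.INTER_CUBIC)
    k=np.clip(k.astype(float)*(1.6 if c=='top' else 1.2),0,255).astype(np.uint8);out.append(k)
cv2.imwrite('pics/tip.png',np.hstack(out)[:,:,::-1])
E
```

```text
t: 13.7
tool_pos: [0.5299, 0.1688, 0.2763]
tcp_rot: [179.9, 0.1, 9.5]
ft_force: [-0.6, -0.2, -0.5]
finger_gap: 0.0246
grasp_force: 30.0
[0.5299 0.1688 0.2763] [179.9414   0.1208   9.5111] [-0.6468 -0.1874 -0.5012]
side tip exp [281.5857 127.5079] port exp [282.4744 141.7364]
probe_tip [([250.4, 308.1], 0.75), ([283.9, 236.4], 0.72), ([333.0, 368.3], 0.71)]
port [([279.5, 147.2], 0.79)]
crop 257 100
top tip exp [257.0658 204.4561] port exp [258.5975 207.2954]
probe_tip [([462.9, 199.1], 0.73), ([344.9, 217.7], 0.65)]
port [([270.4, 215.4], 0.86)]
crop 232 170
```

View pics/tip.png

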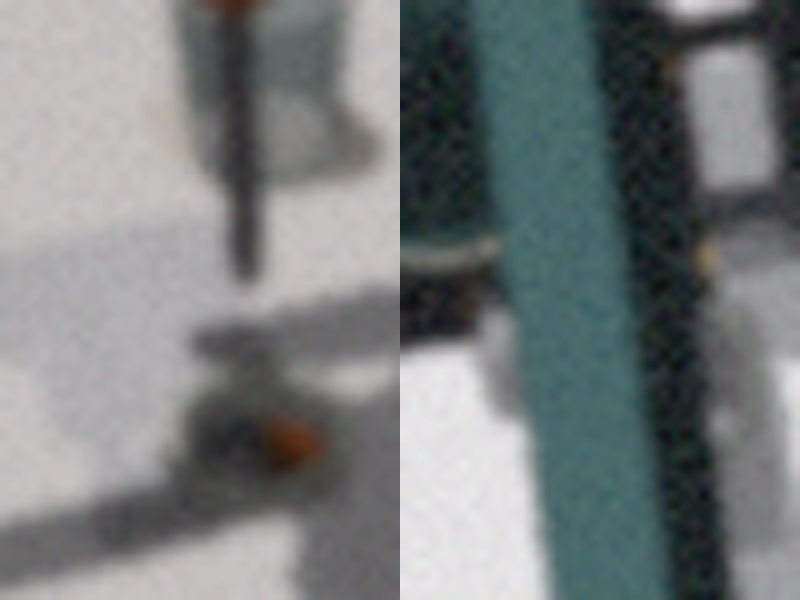

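The tip is at side (281,128), as predicted, so the probe has not slipped. The port is at about (282.6,142), directly below. I make the last small correction and let it settle.

```bash
python3 -m handwheel '[[0,0,0,1,0,-2,10],[0,0,0,1,0,-4,10],[0,0,0,1,0,-4,10],[0,0,0,1,0,-4,10],[0,0,0,1,0,-4,10],[0,0,0,1,0,-4,10],[0,0,0,1,0,-4,10],[0,0,0,1,0,-4,10]]'
python3 - <<'E'
from h import *
p=[]
for i in range(6):
    im,d=grab('side');p.append(bot.get_obs()['tool_pos'])
p=np.array(p);print(p.mean(0),p.std(0),bot.get_obs()['tcp_rot'])
P=cloud('side',d);m=(abs(P[...,2]-.098)<.02)&(np.hypot(P[...,0]-.536,P[...,1]-.173)<.08);print('lid z',np.median(P[m][:,2]))
E
```

```text
t: 14.8
tool_pos: [0.5319, 0.1688, 0.2737]
tcp_rot: [179.9, -0.0, 9.5]
ft_force: [0.9, -0.1, -0.9]
finger_gap: 0.0244
grasp_force: 30.0
[0.53190238 0.16880345 0.2736442 ] [1.10972339e-05 1.14428863e-05 9.80020782e-06] [ 1.79933951e+02 -3.83365419e-02  9.52026418e+00]
lid z 0.09915040823607385
```

```bash
python3 -m handwheel '[[0,0,0,0,1,-1,10],[0,0,0,0,2,-1,10],[0,0,0,0,2,-1,10],[0,0,0,0,2,-1,10],[0,0,0,0,2,-1,10],[0,0,0,0,2,-1,10],[0,0,0,0,2,-1,10],[0,0,0,0,2,-1,10]]' && python3 -c "
from plant import bot
print(bot.sign_off())"
```

```text
t: 15.9
tool_pos: [0.5319, 0.1708, 0.2727]
tcp_rot: [179.9, -0.0, 9.5]
ft_force: [-0.2, 0.3, -0.9]
finger_gap: 0.0246
grasp_force: 30.0
the job is handed in; nothing more can be done
None
```

I handed the job in at about 16 s: the lid is shut and the gripper holds the probe still and upright, its tip about 5 cm above the middle of the port; I didn't re-measure the amber bottle, beaker or jar, but no move went near them.

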